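# Level the stand and hold the label holder home behind its lip

## Robot

A 6-joint arm with a two-finger parallel gripper is mounted at the origin on a cart in front of the work surface, level with it; the furniture and walls round the work are solid. World frame = base frame: x ahead of the robot, y to its left, z up, the work surface at z = 0. Lengths are in m, angles in rad, forces in N, time in s.
With the tool pointing down it reaches from about 0.2 to 0.875 m from the base axis. Payload 3.4 kg.
Tool frame: the origin (TCP) lies at the very end of the fingers, on their centre line; the grasp point (between the pads) lies 19 mm behind it; x points along the fingers, y is the direction in which the jaws open and shut, and the axes are right-handed (so a half turn about x gives the same grasp; the last joint's range is limited). The gripper opens to 94 mm and grips with 3 to 60 N. Pads are 16 mm wide; open, the fingers measure 119 mm over their backs; the gripper's body (75 mm by 177 mm) begins 78 mm behind the grasp point.
Start: joints at [-1.447, 0.276, 1.505, -0, 1.361, -0.121], TCP at [0.139, -0.558, 0.205] pointing down, gripper open.
Joint ranges: [-2.89, 2.89], [-0.75, 2.08], [0.22, 2.7], [-1.18, 4.32], [0.11, 2.71], [-2.7, 2.7]. Speed limits (rad/s): [2.57, 2.57, 3.14, 3.14, 3.14, 3.14].

## Interface

Orientations are given as a unit quaternion [w, x, y, z].
In Python, from plant import manip gives the robot as it stands. The module is installed in compiled form; this text tells all that it offers. Calls block until the motion is done:
- manip.move_ptp(position, orientation): joint-space move of the TCP to a pose.
- manip.servo_line(position, speed=0.15, orientation=None): straight line of the TCP; orientation=None keeps the orientation; speed is the mean speed in m/s.
- manip.set_joints(angles): joint-space move.
- manip.gripper_to(opening, grasp_force=None): finger opening in m; grasp_force is the grip in N (None keeps the last); returns when the fingers have stopped.
- manip.sleep(seconds).
- manip.inverse_kinematics(position, orientation): joint angles nearest the present ones, or None.
- manip.sense(): the state.
- manip.grab_frame(name): name is "side" or "top"; returns (picture, depth): 384x512x3 uint8, red, green, blue; 384x512 float32, m along the optical axis (not along the pixel's ray), 0 where there is no reading.
- manip.camera_info(name): a dict with "intrinsics" (3x3 intrinsics, pixels), "R" (3x3) and "t" (3): a world point X has camera coordinates R X + t. Camera axes: x right, y down, z forward; pixel columns grow to the right and rows downward; lengths in m; the calibration is good to about 2 mm. A picture is of the moment at which its call begins. camera_info takes no time and is no camera call.
A pose or a line that the arm cannot do raises manip.Unreachable and nothing moves.
- manip.hand_in(): hands the job in, once; it reports no verdict.
The state is a dict: "time_s": time; "joint_pos": joint angles; "dq": joint speeds; "effort": joint torques, N m; "tool_pos": TCP position; "tool_rot": TCP orientation; "force": force on the tool from outside, world axes, zero at the start; "wrist_torque": the same for the moment, N m; "gripper_width": finger opening in m.
Only numpy, scipy, OpenCV 4.12 (cv2) and the standard library are available. Lean on these libraries where they do the work, as an engineer would, in place of code of your own. Each camera call takes 0.05 s, during which the arm holds its last target. There are 200 camera calls.

## Task

Turn the foot knob at the back of the small hinged stand until its platform sits level. Then take the white label holder out of its parking block and push its tongue down behind the lip on the platform's front edge, against the spring, until its shoulders are fully home on the rail, with the platform still level. Finish while still holding it pressed home (the spring lifts it if you let go), and leave the jar, beaker, brass weight, petri dish and dark bottle where they stand.

Things in the scene. Friction and masses are not known exactly. Their poses are not given: they have to be found in the camera images.
- foot_knob (a joint): Turn of the black foot knob (rad), on the platform near its back edge. 0 = level, its bar then pointing along the platform's x (front to back). Grows clockwise seen from above, which raises the platform's back; the knob rises with it, about 6.6 mm per rad. Starts between -1.4 and -0.75 (back low); range -1.6 to 0.6. Stays where it is left (friction 0.08 N m).
- knob_grip (a point): On the knob's axis, 4 mm below the top of its bar. The bar is 46 mm long (the point's x), 12 mm thick (y), 28 mm tall, on a disc 50 mm wide and 6 mm thick; z is the knob's axis. Grip it across y. At level the point is 71 mm above the work surface.
- platform (a joint): Tilt of the hinged platform (rad): 0 = level, negative = back low; always 0.06 x the foot knob's value. The hinge runs along y under the platform's front edge, 110 mm in front of the knob's axis, 24 mm above the work surface. The bubble of the spirit level on the platform's left side lies between its two marks when level, nearer the front when the back is low.
- rail_mouth (a point): Middle of the slot's mouth at the rail's top, front edge of the platform. x points to the platform's back, y along the rail, z up out of the slot; 66 mm above the work surface when level. Slot between the grey front lip and the platform's edge: 13 mm wide (x), flared to 25 mm over the top 7 mm, 56 mm long (y) between end cheeks 8 mm thick, tops level with the mouth.
- spring_seat (a joint): Sprung steel strip at the bottom of the slot (m): 0 = up (34 mm below the mouth), grows as it is pushed down. It pushes back with 3 N at 0 and 7 N at 0.008, where the holder's shoulders meet the cheeks (a hard stop).
- label_holder: White label holder, 80 g, 94 mm tall, upright; origin at the centre of its tongue's underside, z up. Tongue 8 mm thick (x), 46 wide (y), 42 tall; on it a head 18 mm thick (x), 76 wide (y), 52 tall, its underside the shoulders. Label on the -x face; either way round fits. Starts standing loosely in the parking block. Home: origin 42 mm below the rail mouth, its y along the rail.
- holder_grip (a point): In the middle of the holder's head, 72 mm above its origin, 22 mm below its top; axes as the holder's. Grip it here across x (18 mm).
- parking_block: Fixed grey block, 60 x 100 x 32 mm, origin at the centre of its underside, the holder's slot along its y: 11 mm wide, 54 mm long, floor 6 mm above the work surface.
- jar: Bystander, not to be disturbed: screw-top jar, 59 mm wide, 72 mm tall; origin at the centre of its underside.
- beaker: Bystander, not to be disturbed: steel beaker, 77 mm wide, 89 mm tall; origin at the centre of its underside.
- weight: Bystander, not to be disturbed: squat brass weight, 42 mm wide, 29 mm tall; origin at the centre of its underside.
- dish: Bystander, not to be disturbed: petri dish, 60 mm wide, 12 mm tall; origin at the centre of its underside.
- small_bottle: Bystander, not to be disturbed: dark bottle with a clear cap, 48 mm wide, 147 mm tall; origin at the centre of its underside.
Mind the look-alikes: they are no part of the job. Of the things that look like the label_holder, the larger one is meant.

How it is judged:
By the outcome, as a careful person would: the job done as asked, in the order asked, and still so for the second after the job is handed in, while the arm keeps its last pose, push and grip.
It also fails if it takes over 45 s, if anything falls off the work surface, if the arm or the gripper's body presses on something with over 40 N, if the wrist force passes 120 N, or if a joint passes its speed limit or range.

## Working session

There is one attempt and no reset: what is moved stays moved. The work goes in short steps, each a Python script; the robot and the scene stay as the last script left them, time stands still between calls to the robot, and variables do not carry over. Pictures are saved under pics/ and viewed, about 8 in all and at most 12, crops included, and the job is handed in when it is done.

```bash
mkdir -p pics
cat > h.py <<'E'
import numpy as np, cv2
from plant import manip
def grab(n,save=None):
    im,d=manip.grab_frame(n)
    if save: cv2.imwrite('pics/'+save,im[:,:,::-1])
    return im,d
def cloud(n,d):
    c=manip.camera_info(n);K=np.array(c['intrinsics']);R=np.array(c['R']);t=np.array(c['t'])
    v,u=np.indices(d.shape)
    P=np.stack([(u-K[0,2])/K[0,0]*d,(v-K[1,2])/K[1,1]*d,d],-1)
    X=(P-t)@R; X[d<=0]=np.nan
    return X
E
python3 - <<'E'
from h import *
out=[]
for n in('top','side'):
    im,d=grab(n,n+'0.png'); np.savez(n+'0.npz',im=im,d=d)
    c=manip.camera_info(n); print(n,np.round(c['R'],3).tolist(),np.round(-np.array(c['R']).T@c['t'],3),c['intrinsics'][0][0])
s=manip.sense();print(s['time_s'],s['tool_rot'],s['gripper_width'])
E
```

```text
top [[-0.093, -0.996, -0.002], [-0.975, 0.091, -0.2], [0.2, -0.016, -0.98]] [0.284 0.066 1.208] 395.2498069848517
side [[-0.954, -0.298, 0.026], [-0.155, 0.419, -0.895], [0.256, -0.858, -0.446]] [0.242 0.935 0.547] 384.43141668086787
0.1 [-0.08577343 -0.70180224 -0.08693     0.70182598] 0.09401669243263454
```

View pics/top0.png

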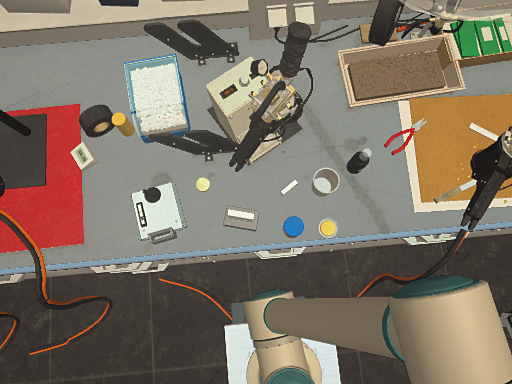

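View pics/side0.png

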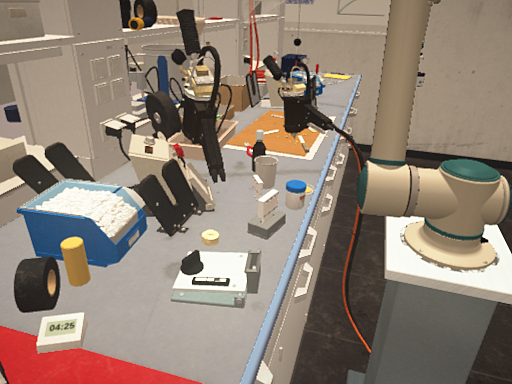

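Stand: platform about (158,208) in top, knob (152,195), rail (161,237). There are two white holder-like things: one in the grey block at (241,213), and one standing at (289,187). I'll measure both and confirm with a crop.

Run:
```python
from h import *
T=np.load('top0.npz');S=np.load('side0.npz')
a=cv2.resize(T['im'][165:255,120:350],None,fx=3.4,fy=3.4,interpolation=2)
b=cv2.resize(S['im'][165:310,165:315],None,fx=2,fy=2,interpolation=2)
c=np.zeros((a.shape[0]+b.shape[0],a.shape[1],3),np.uint8);c[:a.shape[0]]=a;c[a.shape[0]:,:b.shape[1]]=b
cv2.imwrite('pics/crop1.png',c[:,:,::-1])
X=cloud('top',T['d']);Y=cloud('side',S['d'])
for p in[(289,187),(241,213),(241,215),(152,195),(161,237),(158,210),(203,184),(325,180),(293,226),(328,228),(360,158),(139,215),(300,205)]:print('top',p,np.round(X[p[1],p[0]],3))
for p in[(268,205),(258,183),(192,262),(253,265),(210,237),(208,281)]:print('side',p,np.round(Y[p[1],p[0]],3))
# white/bright clusters in 3D, both views
for n,I,P in(('top',T['im'],X),('side',S['im'],Y)):
    hsv=cv2.cvtColor(I,cv2.COLOR_RGB2HSV)
    z=P[...,2]; m=((hsv[...,1]<50)&(hsv[...,2]>170)&(z>.03)&(z<.13)&(P[...,0]>.25)&(P[...,0]<.6)&(P[...,1]<.6)&(P[...,1]>-.15)).astype(np.uint8)
    k,l,st,_=cv2.connectedComponentsWithStats(m)
    for i in range(1,k):
        if st[i,4]>12:
            q=P[l==i]; print(n,st[i],np.round(np.percentile(q,3,axis=0),3),np.round(np.percentile(q,97,axis=0),3))
```

```text
top (289, 187) [ 0.53  -0.068  0.07 ]
top (241, 213) [0.462 0.079 0.097]
top (241, 215) [0.456 0.08  0.099]
top (152, 195) [0.546 0.338 0.058]
top (161, 237) [0.422 0.323 0.03 ]
top (158, 210) [0.504 0.327 0.036]
top (203, 184) [0.572 0.188 0.031]
top (325, 180) [ 0.557 -0.192  0.001]
top (293, 226) [ 0.414 -0.067  0.073]
top (328, 228) [ 0.405 -0.18   0.008]
top (360, 158) [ 0.585 -0.275  0.119]
top (139, 215) [0.492 0.382 0.047]
top (300, 205) [ 0.486 -0.105 -0.005]
side (268, 205) [0.452 0.098 0.079]
side (258, 183) [ 0.521 -0.045  0.066]
side (192, 262) [0.548 0.345 0.052]
side (253, 265) [0.431 0.288 0.032]
side (210, 237) [0.57 0.2  0.02]
side (208, 281) [0.496 0.381 0.044]
top [281 180  17  14  77] [ 0.516 -0.09   0.066] [ 0.548 -0.047  0.073]
top [ 132  183   50   56 1396] [0.439 0.27  0.031] [0.571 0.394 0.042]
top [138 204   5  13  33] [0.489 0.373 0.041] [0.523 0.385 0.048]
top [227 209  27  10 154] [0.446 0.048 0.095] [0.475 0.115 0.103]
top [141 219   4   5  13] [0.467 0.368 0.045] [0.478 0.376 0.05 ]
top [155 235  11   4  16] [0.42  0.312 0.03 ] [0.427 0.339 0.037]
side [253 175  10   8  38] [ 0.514 -0.092  0.06 ] [ 0.549 -0.047  0.071]
side [258 190  20  19  96] [0.444 0.049 0.08 ] [0.474 0.116 0.1  ]
side [251 207  33  22 186] [0.425 0.041 0.03 ] [0.488 0.127 0.062]
side [251 251   9   2  17] [0.421 0.281 0.065] [0.437 0.289 0.068]
side [ 175  252   73   42 1875] [0.43  0.273 0.031] [0.555 0.396 0.043]
side [247 266  10   6  32] [0.408 0.29  0.031] [0.429 0.35  0.068]
side [216 279  10   3  23] [0.464 0.368 0.045] [0.479 0.377 0.048]
```

View pics/crop1.png

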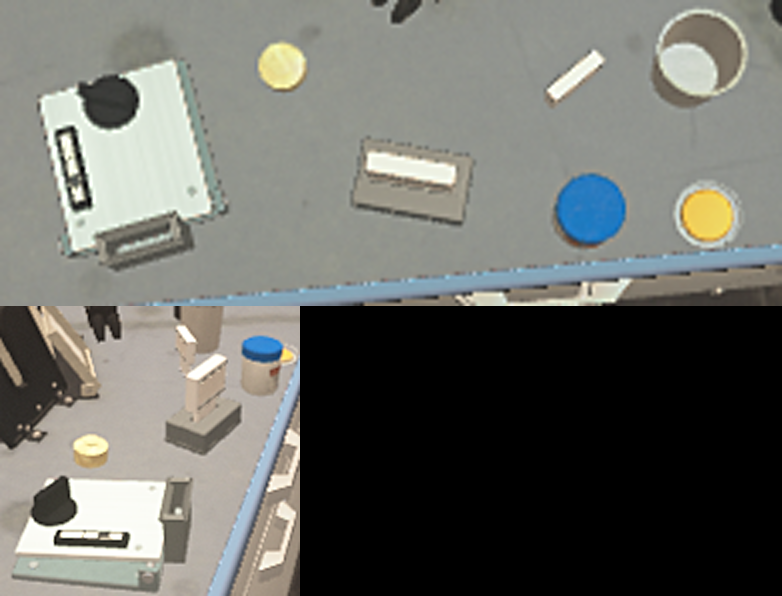

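The larger one (76 mm wide top at z≈0.10, in the grey block, top pixel (241,213)) is the label holder. The one at (289,187) is about 50 mm wide and 70 mm tall, so it is the decoy. Next, fine measurements.

```bash
cat >> h.py <<'E'
def rect(P):
    (c,s,a)=cv2.minAreaRect((P[:,:2]*1000).astype(np.float32)); return np.round(c,1),np.round(s,1),round(a,1)
def planar(n,mask,z):
    v,u=np.nonzero(mask);return ray(n,u,v,z)
def ray(n,u,v,z):
    c=manip.camera_info(n);K=np.array(c['intrinsics']);R=np.array(c['R']);t=np.array(c['t'])
    D=np.stack([(u-K[0,2])/K[0,0],(v-K[1,2])/K[1,1],np.ones(np.shape(u))],-1)@R; C=-R.T@t
    z=np.broadcast_to(z,np.shape(u)); return C+D*((z-C[2])/D[...,2])[...,None]
def knobpts(n,im,d):
    X=cloud(n,d);g=im.max(2)
    m=(g<75)&(X[...,2]>.04)&(X[...,2]<.09)&(np.hypot(X[...,0]-.548,X[...,1]-.34)<.05)
    return m,X
E
python3 - <<'E'
from h import *
for n in('top','side'):
    Z=np.load(n+'0.npz');im,d=Z['im'],Z['d'];X=cloud(n,d);z=X[...,2]
    hsv=cv2.cvtColor(im,cv2.COLOR_RGB2HSV)
    br=(hsv[...,1]<50)&(hsv[...,2]>170)
    m=br&(z>.09)&(z<.11)&(abs(X[...,0]-.46)<.06)&(abs(X[...,1]-.08)<.08)
    print(n,'holder top',m.sum(),rect(X[m]),rect(planar(n,m,.1)),X[m].mean(0).round(4))
    m=(z>.055)&(z<.085)&(abs(X[...,0]-.425)<.04)&(abs(X[...,1]-.32)<.06)
    print(' rail',m.sum(),rect(X[m]),rect(planar(n,m,.066)),np.percentile(z[m],[5,50,95]).round(4))
    m=br&(z>.028)&(z<.045)&(abs(X[...,0]-.5)<.09)&(abs(X[...,1]-.33)<.08)
    q=X[m];print(' plat',m.sum(),rect(q)); A=np.c_[q[:,:2],np.ones(len(q))];print('  plane',np.linalg.lstsq(A,q[:,2],rcond=None)[0].round(4))
    m,_=knobpts(n,im,d);q=X[m];print(' knob',m.sum(),rect(q),q.mean(0).round(4),np.percentile(q[:,2],[5,25,50,75,95,99]).round(4))
    for lo in(.055,.060):
        b=q[q[:,2]>lo]
        if len(b)>5:
            w,V=np.linalg.eigh(np.cov(b[:,:2].T));print('  bar',lo,len(b),b.mean(0).round(4),np.degrees(np.arctan2(V[1,1],V[0,1])).round(1),(w**.5*1e3).round(1),rect(b))
    print(np.round(q[q[:,2]>.05][::4]*1000).astype(int).tolist())
E
```

```text
top holder top 150 (array([459.2,  81.2]), array([74.2, 16.2]), 74.4) (array([459. ,  81.2]), array([74. , 16.2]), 74.5) [0.4591 0.081  0.0993]
 rail 181 (array([424.7, 318. ]), array([29.7, 73.5]), 12.3) (array([424.9, 316.9]), array([28.9, 73.5]), 11.3) [0.0577 0.0644 0.0696]
 plat 1485 (array([498.6, 337.5]), array([156.2, 137.1]), 10.3)
  plane [-0.0565 -0.0071  0.0663]
 knob 126 (array([544.2, 352.2]), array([40.3, 71.3]), 24.6) [0.5479 0.3428 0.0555] [0.0405 0.0429 0.0586 0.0663 0.0691 0.0707]
  bar 0.055 68 [0.5522 0.3408 0.0655] 72.7 [ 3.6 13.2] (array([552.7, 341.5]), array([43.3, 11.9]), 74.5)
  bar 0.06 62 [0.5527 0.3415 0.0663] 72.9 [ 3.5 13. ] (array([552.8, 341.5]), array([43.3, 11.9]), 74.4)
[[562, 362, 68], [561, 350, 68], [559, 357, 65], [558, 345, 65], [556, 333, 65], [555, 353, 67], [553, 341, 69], [552, 329, 70], [554, 360, 63], [553, 349, 62], [550, 336, 67], [549, 323, 70], [549, 351, 65], [548, 339, 65], [546, 327, 69], [548, 345, 54], [544, 330, 66], [546, 322, 51], [543, 324, 55]]
side holder top 88 (array([456.7,  80.5]), array([75.7, 18.3]), 75.2) (array([4
[... 607 characters left out ...]
 array([45.6, 12.7]), 75.1)
[[548, 323, 67], [545, 321, 64], [546, 328, 66], [551, 332, 65], [543, 330, 65], [551, 338, 66], [544, 333, 65], [554, 340, 64], [547, 337, 64], [542, 328, 59], [550, 344, 66], [545, 335, 61], [559, 349, 65], [551, 346, 65], [545, 340, 62], [541, 329, 55], [554, 354, 67], [549, 347, 63], [544, 337, 57], [541, 326, 50], [555, 357, 66], [549, 350, 63], [545, 340, 57], [562, 361, 64], [554, 359, 65], [549, 352, 61], [545, 341, 55], [559, 362, 63], [552, 358, 63], [548, 349, 57], [544, 338, 50], [557, 362, 62], [550, 358, 61], [548, 345, 52], [560, 362, 58], [552, 360, 59], [548, 349, 52], [556, 364, 58], [551, 357, 54], [556, 365, 56], [551, 356, 51], [554, 365, 54]]
```

```bash
cat >> h.py <<'E'
from scipy.spatial.transform import Rotation as Ro
YAW=np.radians(11.0)
def frame(th):
    e=np.array([np.cos(YAW),np.sin(YAW),0]);t=.06*th;k=np.array([0,0,1.])
    return e*np.cos(t)+k*np.sin(t), k*np.cos(t)-e*np.sin(t)
def quat(ax,y):
    x=np.array(ax)/np.linalg.norm(ax);y=y-x*(x@y);y=y/np.linalg.norm(y)
    q=Ro.from_matrix(np.stack([x,y,np.cross(x,y)],1)).as_quat();return [q[3],q[0],q[1],q[2]]
H=np.array([.552,.342,0])-.1133*np.array([np.cos(YAW),np.sin(YAW),0]);H[2]=.024
def kpose(th,back=0,sg=1):
    xp,zp=frame(th);g=H+.110*xp+.047*zp
    yp=np.cross(zp,xp);by=Ro.from_rotvec(-th*zp).apply(yp)
    return (g-zp*(.019-back)).tolist(),quat(-zp,sg*by)
E
python3 - <<'E'
from h import *
Q=[]
for n in('top','side'):
    Z=np.load(n+'0.npz');X=cloud(n,Z['d']);Q.append(X[np.isfinite(X[...,0])])
Q=np.concatenate(Q);r=np.hypot(Q[:,0],Q[:,1]);a=np.degrees(np.arctan2(Q[:,1],Q[:,0]))
for z in(.13,.25,.35):
    m=(Q[:,2]>z)&(r<.85)&(r>.25)&(a<45)&(a>-70)
    for lo in range(-70,45,10):
        b=Q[m&(a>=lo)&(a<lo+10)]
        if len(b)>15: print(z,lo,len(b),'rmin',np.percentile(np.hypot(b[:,0],b[:,1]),3).round(3),'z',np.percentile(b[:,2],97).round(3))
for nm,c in(('knob',(.552,.342)),('rail',(.422,.317)),('holder',(.459,.081))):
    m=(np.hypot(Q[:,0]-c[0],Q[:,1]-c[1])<.13)&(Q[:,2]>.115)
    print(nm,m.sum(),Q[m].min(0) if m.any() else '')
for sg in(1,-1):
    for th in(-1.09,0):
        for bk in (.1,0):
            j=manip.inverse_kinematics(*kpose(th,bk,sg));print(sg,th,bk,None if j is None else np.round(j,2))
E
```

```text
0.13 -60 1745 rmin 0.692 z 0.259
0.13 -50 1155 rmin 0.251 z 0.793
0.13 -40 2424 rmin 0.252 z 0.797
0.13 -30 4389 rmin 0.251 z 0.794
0.13 -20 313 rmin 0.682 z 0.694
0.13 -10 5276 rmin 0.63 z 0.518
0.13 0 7176 rmin 0.602 z 0.425
0.13 10 1047 rmin 0.689 z 0.198
0.13 20 756 rmin 0.721 z 0.199
0.25 -60 64 rmin 0.811 z 0.312
0.25 -50 570 rmin 0.251 z 0.793
0.25 -40 2424 rmin 0.252 z 0.797
0.25 -30 4254 rmin 0.251 z 0.794
0.25 -20 313 rmin 0.682 z 0.694
0.25 -10 4463 rmin 0.627 z 0.519
0.25 0 2443 rmin 0.61 z 0.432
0.35 -50 565 rmin 0.251 z 0.793
0.35 -40 2424 rmin 0.252 z 0.797
0.35 -30 4254 rmin 0.251 z 0.794
0.35 -20 313 rmin 0.682 z 0.694
0.35 -10 3397 rmin 0.645 z 0.52
0.35 0 1276 rmin 0.609 z 0.435
knob 72 [0.67217834 0.29568924 0.1500094 ]
rail 0 
holder 112 [0.57484098 0.06124126 0.11829233]
1 -1.09 0.1 [ 0.44  0.47  1.36  0.02  1.38 -2.42]
1 -1.09 0 [ 0.44  0.53  1.51  0.02  1.16 -2.42]
1 0 0.1 [ 0.45  0.41  1.43 -0.    1.3  -1.31]
1 0 0 [ 0.45  0.49  1.56 -0.    1.09 -1.31]
-1 -1.09 0.1 [0.44 0.47 1.36 0.02 1.38 0.72]
-1 -1.09 0 [0.44 0.53 1.51 0.02 1.16 0.72]
-1 0 0.1 [ 0.45  0.41  1.43 -0.    1.3   1.83]
-1 0 0 [ 0.45  0.49  1.56 -0.    1.09  1.83]
```

Run:
```python
from h import *
dn=[0,0,-1.]
def pol(r,a,z,q): return [r*np.cos(np.radians(a)),r*np.sin(np.radians(a)),z],q
s=manip.sense()
p,q=pol(.45,-70,.26,None)
def radial(a): # jaw along tangential-ish keep j6 near start
    return None
# keep j2..j6 from a retracted pose, swing j1
j=np.array(manip.inverse_kinematics(p,quat(dn,np.array(Ro.from_quat(np.roll(s['tool_rot'],-1)).apply([0,1,0])))));print(j.round(2))
manip.set_joints(j.tolist())
j[0]=.44;j[5]=.72;manip.set_joints(j.tolist())
manip.gripper_to(.045,30)
manip.move_ptp(*kpose(-1.09,.08,-1))
p,q=kpose(-1.09,0,-1);manip.servo_line(p,.08,q)
s=manip.sense();print(s['time_s'],s['force'].round(1) if hasattr(s['force'],'round') else s['force'])
manip.gripper_to(0.0,20)
s=manip.sense();print(s['time_s'],s['gripper_width'],np.round(s['force'],1),np.round(s['wrist_torque'],2))
```

```text
[-1.38  0.06  1.65 -0.    1.44 -0.05]
6.2667 [ 0.3 -0.4 -0.1]
6.875 0.011823283933092177 [ 4.4 -3.  -2.1] [-0.37 -0.83 -0.01]
```

Run:
```python
from h import *
for th in np.linspace(-1.09,0,8)[1:]:
    p,q=kpose(th,0,-1);manip.servo_line(p,.02,q)
    s=manip.sense();print(round(th,2),round(s['time_s'],2),np.round(s['force'],1),np.round(s['wrist_torque'],2))
manip.sleep(.2)
s=manip.sense();print(s['gripper_width'],s['joint_pos'][5],np.round(s['force'],1))
im,d=grab('side','side1.png');np.savez('side1.npz',im=im,d=d)
cv2.imwrite('pics/crop2.png',cv2.resize(im[200:320,140:290],None,fx=4,fy=4,interpolation=2)[:,:,::-1])
```

```text
-0.93 7.18 [ 4.8 -3.1 -2.6] [-0.39 -0.94 -0.06]
-0.78 7.49 [ 4.1 -2.  -2.3] [-0.31 -0.92 -0.06]
-0.62 7.8 [ 4.3 -1.6 -2.1] [-0.33 -0.93 -0.09]
-0.47 8.11 [ 5.1 -2.  -2.9] [-0.29 -0.96 -0.08]
-0.31 8.42 [ 4.4 -0.6 -2.2] [-0.22 -0.96 -0.09]
-0.16 8.72 [ 4.5 -0.3 -2.5] [-0.11 -0.89 -0.12]
0.0 9.03 [ 4.9 -0.8 -2.7] [ 0.   -0.9  -0.02]
0.011937693886533643 1.8239495413167597 [ 5.1 -0.5 -3. ]
```

View pics/crop2.png

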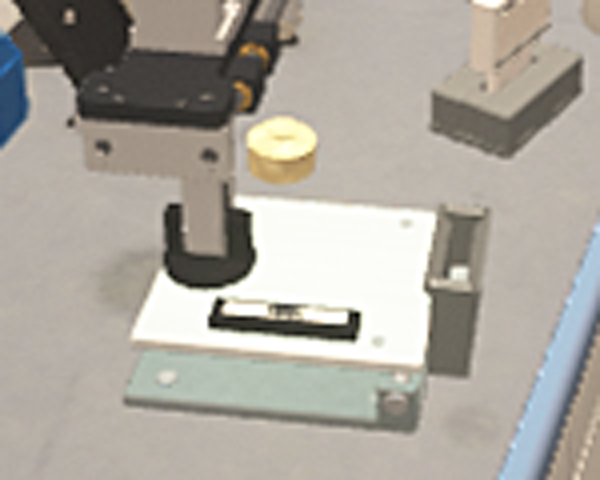

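The bubble (≈(288,311) in the crop) sits mid-vial between the marks. I'll release, back off and re-measure the level and the rail.

Run:
```python
from h import *
manip.gripper_to(.045,20)
p,q=kpose(0,.10,-1);manip.servo_line(p,.15,q)
# pre-grasp over holder: yaw of holder x
hy=np.radians(-15.2)
for sg in(1,-1):
    j=manip.inverse_kinematics([.459-.06,.081,.2],quat([0,0,-1.],sg*np.array([np.cos(hy),np.sin(hy),0])));print(sg,np.round(j,2))
j=manip.sense()['joint_pos'];j=list(j);j[0]=-.25;
p2,q2=[.38,.06,.22],quat([0,0,-1.],-np.array([np.cos(hy),np.sin(hy),0]))
manip.move_ptp(p2,q2)
print(manip.sense()['time_s'])
big=[]
for n in('top','side'):
    im,d=grab(n);np.savez(n+'2.npz',im=im,d=d);X=cloud(n,d);z=X[...,2]
    hsv=cv2.cvtColor(im,cv2.COLOR_RGB2HSV);br=(hsv[...,1]<50)&(hsv[...,2]>170)
    m=(z>.055)&(z<.085)&(abs(X[...,0]-.425)<.04)&(abs(X[...,1]-.32)<.06)
    print(n,'rail',m.sum(),rect(X[m]),np.percentile(z[m],[5,50,95]).round(4))
    m=br&(z>.028)&(z<.055)&(abs(X[...,0]-.5)<.09)&(abs(X[...,1]-.33)<.08)
    q=X[m];print(' plat',m.sum(),rect(q)); A=np.c_[q[:,:2],np.ones(len(q))];print('  plane',np.linalg.lstsq(A,q[:,2],rcond=None)[0].round(4))
    m,_=knobpts(n,im,d);q=X[m];b=q[q[:,2]>.066]
    w,V=np.linalg.eigh(np.cov(b[:,:2].T));print('  bar',len(b),b.mean(0).round(4),np.degrees(np.arctan2(V[1,1],V[0,1])).round(1),(w**.5*1e3).round(1),rect(b))
    m=br&(z>.09)&(z<.11)&(abs(X[...,0]-.46)<.06)&(abs(X[...,1]-.08)<.08)
    if m.sum()>20: print(' holder top',m.sum(),rect(X[m]))
    if n=='top': big.append(cv2.resize(im[175:250,120:200],(640,600),interpolation=2))
cv2.imwrite('pics/crop3.png',big[0][:,:,::-1])
```

```text
1 [ 0.03  0.02  1.83 -0.    1.29  0.29]Traceback (most recent call last):
  File "<stdin>", line 7, in <module>
    return _wrapfunc(a, 'round', decimals=decimals, out=out)
    return _wrapit(obj, method, *args, **kwds)
    result = getattr(arr, method)(*args, **kwds)
TypeError: unsupported operand type(s) for *: 'NoneType' and 'float'
```

```bash
cat > m2.py <<'E'
from h import *
hy=np.radians(-15.2)
manip.move_ptp([.36,.06,.22],quat([0,0,-1.],np.array([np.cos(hy),np.sin(hy),0])))
print(manip.sense()['time_s'],np.round(manip.sense()['joint_pos'],2))
big=[]
for n in('top','side'):
    im,d=grab(n);np.savez(n+'2.npz',im=im,d=d);X=cloud(n,d);z=X[...,2]
    hsv=cv2.cvtColor(im,cv2.COLOR_RGB2HSV);br=(hsv[...,1]<50)&(hsv[...,2]>170)
    m=(z>.055)&(z<.085)&(abs(X[...,0]-.425)<.04)&(abs(X[...,1]-.32)<.06)
    print(n,'rail',m.sum(),rect(X[m]),np.percentile(z[m],[5,50,95]).round(4))
    m=br&(z>.028)&(z<.055)&(abs(X[...,0]-.5)<.09)&(abs(X[...,1]-.33)<.08)
    q=X[m];print(' plat',m.sum(),rect(q)); A=np.c_[q[:,:2],np.ones(len(q))];print('  plane',np.linalg.lstsq(A,q[:,2],rcond=None)[0].round(4))
    m,_=knobpts(n,im,d);q=X[m];b=q[q[:,2]>.066]
    w,V=np.linalg.eigh(np.cov(b[:,:2].T));print('  bar',len(b),b.mean(0).round(4),np.degrees(np.arctan2(V[1,1],V[0,1])).round(1),(w**.5*1e3).round(1),rect(b))
    m=br&(z>.09)&(z<.11)&(abs(X[...,0]-.46)<.06)&(abs(X[...,1]-.08)<.08)
    if m.sum()>20: print(' holder top',m.sum(),rect(X[m]))
    if n=='top': big.append(cv2.resize(im[175:250,120:200],(640,600),interpolation=2))
cv2.imwrite('pics/crop3.png',big[0][:,:,::-1])
E
python3 m2.py
```

```text
12.2083 [-0.03 -0.06  1.86  0.    1.34  0.24]
top rail 176 (array([422.6, 316.7]), array([30.2, 71.9]), 9.9) [0.0579 0.0633 0.0676]
 plat 1615 (array([497.9, 334.5]), array([158.4, 146.4]), 11.8)
  plane [0.0059 0.0093 0.0333]
  bar 65 [0.5497 0.3412 0.0728] -171.5 [ 3.5 12.9] (array([550. , 342.1]), array([43.1, 12.3]), 9.7)
side rail 266 (array([420.2, 316.8]), array([29.2, 74.5]), 11.4) [0.0563 0.0627 0.0654]
 plat 2137 (array([494.7, 335.7]), array([158.3, 139. ]), 10.6)
  plane [ 0.0064 -0.0024  0.0363]
  bar 115 [0.5492 0.3445 0.071 ] -169.7 [ 2.9 12.6] (array([549.3, 343.1]), array([43.4, 11.4]), 10.6)
 holder top 94 (array([456.3,  81.6]), array([74.1, 19.4]), 73.4)
```

View pics/crop3.png

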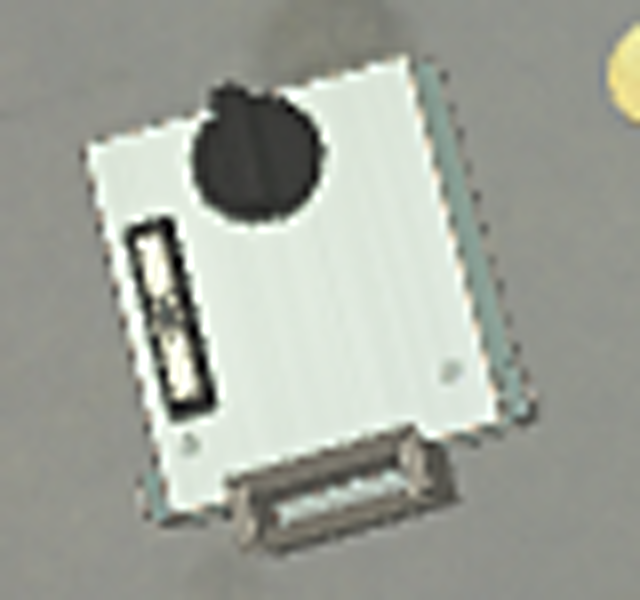

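Level confirmed: bubble mid-vial at (168,315), bar angle ≈10–10.6° against the platform's ≈10.8°. The small slope left over (0.006) is within depth bias. Next I'll fetch the holder.

Run:
```python
from h import *
hy=np.radians(-15.6);q=quat([0,0,-1.],np.array([np.cos(hy),np.sin(hy),0]))
def st(l):
    s=manip.sense();print(l,round(s['time_s'],2),np.round(s['tool_pos'],4),'w',round(s['gripper_width'],4),'F',np.round(s['force'],1),'T',np.round(s['wrist_torque'],2))
manip.servo_line([.4575,.081,.14],.15,q)
manip.servo_line([.4575,.081,.059],.1)
st('down');manip.gripper_to(0,45);st('grip')
manip.servo_line([.4575,.081,.155],.08);st('lift')
manip.servo_line([.40,.12,.16],.15)
y=np.radians(10.8);q=quat([0,0,-1.],np.array([np.cos(y),np.sin(y),0]))
manip.move_ptp([.4214,.3168,.145],q);st('over')
for n in('top','side'):
    im,d=grab(n);np.savez(n+'3.npz',im=im,d=d)
    if n=='side': cv2.imwrite('pics/crop4.png',cv2.resize(im[165:315,170:320],None,fx=4,fy=4,interpolation=2)[:,:,::-1])
```

```text
down 14.27 [0.458  0.081  0.0596] w 0.0447 F [-0.6 -0.   0.3] T [ 0.   -0.09  0.01]
grip 14.81 [0.4577 0.081  0.0592] w 0.0178 F [-0.5  1.   2.3] T [-0.06 -0.02  0.05]
lift 16.16 [0.4571 0.081  0.1544] w 0.0176 F [ 0.7 -0.4 -0.4] T [ 0.   -0.06 -0.  ]
over 17.58 [0.4216 0.3156 0.1446] w 0.0179 F [-0.2  0.7 -1.1] T [-0.03 -0.06  0.05]
```

View pics/crop4.png

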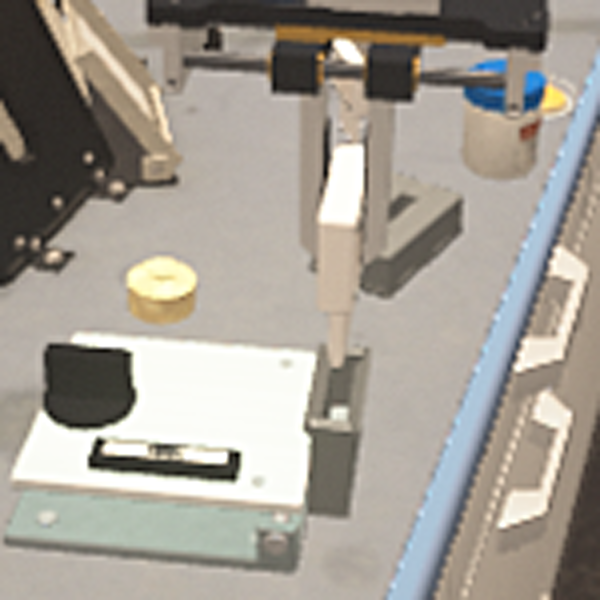

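Run:
```python
from h import *
y=np.radians(10.8);e=np.array([np.cos(y),np.sin(y)]);f=np.array([-e[1],e[0]])
for n in('side',):
    Z=np.load(n+'3.npz');im,d=Z['im'],Z['d'];X=cloud(n,d);z=X[...,2];hsv=cv2.cvtColor(im,cv2.COLOR_RGB2HSV)
    rel=X[...,:2]-np.array([.4214,.3168]);a=rel@e;b=rel@f
    for nm,m in(('head',(z>.137)&(z<.19)&(abs(a)<.02)&(abs(b)<.06)),('tongue',(z>.085)&(z<.13)&(abs(a)<.02)&(abs(b)<.06)),('rail',(z>.055)&(z<.075)&(abs(a)<.03)&(abs(b)<.06))):
        print(nm,m.sum(),'a',np.percentile(a[m],[3,50,97]).round(4),'b',np.percentile(b[m],[3,50,97]).round(4),'z',np.percentile(z[m],[2,98]).round(4))
    # rail profile along a at mid-length: height
    m=(abs(b)<.022)&(abs(a)<.03)&(z<.08)&(z>.02)
    for lo in np.arange(-.024,.026,.003):
        k=m&(a>=lo)&(a<lo+.003); 
        if k.sum()>2: print(round(lo+.0015,4),k.sum(),np.percentile(z[k],[10,50,95]).round(4))
```

```text
head 595 a [-0.0179 -0.0019  0.0177] b [-0.0276  0.0088  0.0362] z [0.1406 0.1879]
tongue 63 a [-0.0056 -0.0019  0.0022] b [-0.0009  0.0193  0.0219] z [0.0919 0.1226]
rail 245 a [-0.0151 -0.0022  0.0127] b [-0.033   0.0078  0.0353] z [0.0558 0.0657]
-0.0165 5 [0.062  0.063  0.0641]
-0.0135 19 [0.063  0.0639 0.0655]
-0.0105 24 [0.0259 0.0605 0.0629]
-0.0075 8 [0.0572 0.0583 0.06  ]
0.0015 3 [0.0306 0.0315 0.0323]
0.0045 20 [0.0333 0.0495 0.0594]
0.0075 22 [0.0585 0.0601 0.0619]
0.0105 24 [0.0385 0.063  0.0645]
0.0135 12 [0.0387 0.0624 0.0644]
0.0165 12 [0.0367 0.0383 0.0392]
0.0195 17 [0.0375 0.0383 0.0401]
0.0225 19 [0.0378 0.0387 0.0401]
0.0255 20 [0.0377 0.0385 0.0397]
```

Tongue centre and rail centre agree within about 1 mm in the same view, so I can insert.

Run:
```python
from h import *
y=np.radians(10.8);f=np.array([-np.sin(y),np.cos(y)])
c=np.array([.4214,.3168])+.001*f
for zo in(.12,.105,.095,.087,.083,.080,.078,.077,.076,.075,.074,.073,.072):
    manip.servo_line([c[0],c[1],zo],.05 if zo>.09 else .02)
    manip.sleep(.1)
    s=manip.sense();F=np.array(s['force']);print(zo,round(s['time_s'],2),np.round(s['tool_pos'],4),'F',F.round(1),'T',np.round(s['wrist_torque'],2),round(s['gripper_width'],4))
    if zo>.084 and np.linalg.norm(F)>10 or F[2]>16: break
im,d=grab('side');np.savez('side4.npz',im=im,d=d)
cv2.imwrite('pics/crop5.png',cv2.resize(im[165:315,170:320],None,fx=4,fy=4,interpolation=2)[:,:,::-1])
```

```text
0.12 18.43 [0.4214 0.318  0.1202] F [-0.   0.1 -0.4] T [-0.02 -0.12 -0.  ] 0.0177
0.105 18.98 [0.4213 0.3178 0.105 ] F [ 0.6  0.7 -1.1] T [-0.04 -0.11 -0.  ] 0.0179
0.095 19.43 [0.4212 0.3178 0.095 ] F [ 0.5 -0.4 -0.1] T [-0.01 -0.12  0.01] 0.018
0.087 20.08 [0.4213 0.3179 0.0871] F [ 0.2  0.3 -1.7] T [-0.03 -0.1  -0.03] 0.018
0.083 20.53 [0.4217 0.3181 0.0834] F [ 0.9 -0.4  3.3] T [ 0.01 -0.19 -0.02] 0.0178
0.08 20.93 [0.4217 0.3181 0.0803] F [0.2 1.  3.6] T [ 0.08 -0.31  0.01] 0.0177
0.078 21.28 [0.4217 0.3181 0.0783] F [0.8 1.  4.8] T [ 0.1  -0.28 -0.04] 0.0179
0.077 21.63 [0.4217 0.3181 0.0774] F [0.4 1.5 6.3] T [ 0.11 -0.31  0.02] 0.0179
0.076 21.98 [0.4217 0.3181 0.0772] F [-0.3  0.3 10.2] T [-0.08 -0.01 -0.05] 0.0178
0.075 22.33 [0.4217 0.3181 0.0772] F [-1.4 -1.3 16.5] T [-0.24  0.32 -0.02] 0.0175
```

View pics/crop5.png

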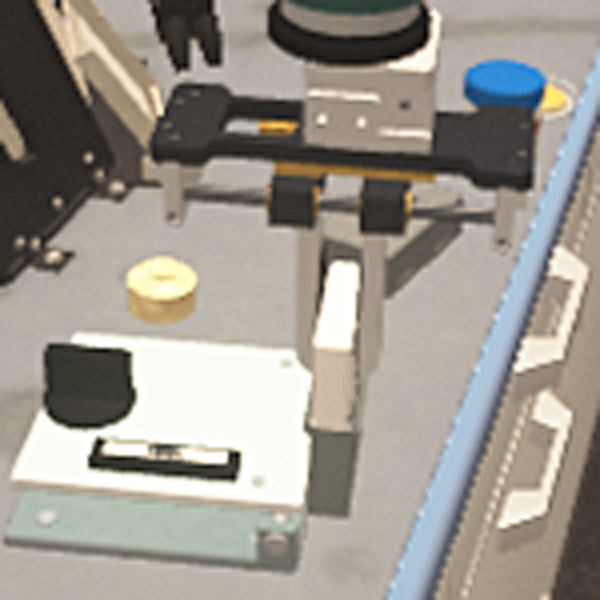

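The holder's shoulders sit on the cheeks (≈(332,428)). The TCP stopped at 77.2 mm (77 expected) while the force rose to 16 N, and the bubble is still centred at (165,452). Handing in.

Run:
```python
from h import *
s=manip.sense();print(s['time_s'],np.round(s['tool_pos'],4),np.round(s['force'],1))
manip.hand_in()
```

```text
22.3833 [0.4217 0.3181 0.0772] [-1.9 -1.3 16.7]
the job is handed in; nothing more can be done
```

I levelled the platform, moved the larger label holder from its parking block to the rail, and handed in at 22.4 s with the arm still pressing it home.

- **Level:** I turned the knob from about -1.09 rad to 0. The bubble sat mid-vial in the last picture. The bar is within about 1° of the platform's x. The depth plane fit still gave a slope of about 0.006 rad; it was off by a similar amount before the turn, so I put it down to camera bias.
- **Holder:** the spring force rose from 3 to 6 N. The tool then stopped at z = 77.2 mm (77 expected for fully home) while the push rose to 16.7 N, which is the hard stop.
- **Bystanders:** I didn't touch any of them on purpose, and the jar, dish and brass weight looked unmoved in the last side picture. I didn't measure any of them again, and the beaker and dark bottle weren't in that last crop.

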